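# Lock off the carving air and draw the filter cassette

### The job

Make the air line of the carving bench safe and draw its filter: turn the black regulator knob until its white pointer is on the green mark, then slide the yellow lock all the way over the knob by its red post. Then squeeze the two orange catches of the filter cassette together with the fingers and lift the cassette straight up out of the green housing until its bottom is about 5 cm above the housing's top. Finish while still holding it there, upright, still and free of everything, with both catches squeezed; leave all the other things where they are.

Things in the scene. Friction and masses are not known exactly. Their poses are not given: they have to be found in the camera images.
- regulator: aluminium air manifold fixed to the bench, 90 (x) x 190 (y) x 20 mm high; origin at its underside's centre. The knob's upright axis is at its own (0, +55 mm); the lock slides along its own +y towards the knob. The green mark lies on its top, 33 mm from the knob's axis towards +y; red ticks follow clockwise.
- knob (a joint): knob angle, rad: 0 = white pointer on the green mark (bar along the regulator's y, pointer end to +y), growing CLOCKWISE seen from above; stops at -0.5 and 1.65; starts between 0.6 and 1.3, so turn it counter-clockwise. Friction 0.05 N m; stays where it is left.
- knob_grip (a point): on the black knob's axis, 45 mm above the bench, where to pinch its bar across the thickness. Bar 12 mm thick, 42 mm long, 28 to 56 mm above the bench, on a round foot of 46 mm diameter. Turns with the knob: its y axis runs along the bar to the pointer end.
- lock (a joint): travel of the yellow lock, m, along the regulator's +y: 0 open, 0.080 fully home over the knob (hard stop); starts between 0 and 0.012. Friction 2 N, stays where it is left. A hood 28 mm wide (34 at its rear foot), channel 20 mm wide, roof 64 mm above the bench; it passes over the bar only if that stands along y within about 0.15 rad.
- lock_post (a point): on the axis, 84 mm above the bench (20 mm above the lock's roof), of the lock's upright red post, 16 x 16 mm, 64 to 98 mm above the bench, at the lock's rear end; pinch it from above or push it. Moves with the lock; its axes are the regulator's.
- housing: green filter housing fixed to the bench, 130 (x) x 140 (y) x 85 mm high; origin at its underside's centre. A well in its top, at its centre, holds the cassette; steel lips along the well's two y sides (6 mm thick, flush with the top) are what the catches hook under.
- cassette_grip (a point): midway between the cassette's two orange catches, at the height to pinch them: on its upright centre line, 101 mm above its underside, 28 mm above the housing's top while seated. Catches: upright plates on its +y and -y sides, 30 mm (x) wide, from 6 to 40 mm above the housing's top, 57 mm over their outer faces at rest, 47 mm squeezed home.
- catch_l (a joint): inward travel, m, of the catch on the cassette's +y side: 0 at rest (sprung out, hooked), 0.005 squeezed home; unhooked above about 0.0035. Spring 2 N at rest, 6 N home.
- catch_r (a joint): the same for the catch on the -y side.
- cassette: loose filter cassette seated in the well, axes parallel to the housing's but for a little play; origin at its underside's centre, 12 mm above the bench when seated. 52 (x) x 48 (y) mm below, 113 mm tall, under 0.4 kg; a white cap 40 x 34 mm as tall as the catches stands between them. It cannot be pulled out unless both catches are squeezed.
- rasp: loose flat steel rasp with a wooden handle, 200 x 20 x 18 mm, lying between the regulator and the housing; origin at the underside's centre. Bystander.
- mallet: loose round wooden carver's mallet standing on its head, 80 mm diameter, 178 mm tall; origin under its centre. Bystander.
- mug: loose blue mug, 76 mm diameter, 85 mm tall; origin under its centre. Bystander.
- paint_tin: loose steel tin, 80 mm diameter, 85 mm tall; origin under its centre. Bystander.
- stone: loose stepped piece of pale marble, 90 x 70 x 80 mm; origin under its centre. Bystander.
- dust_brush: loose wooden dusting brush, 190 mm long, lying; origin under its centre. Bystander.
- wax_jar: loose amber jar with black cap, 60 mm diameter, 60 mm tall; origin under its centre. Bystander.

How it is judged:
By the outcome, as a careful person would: the job done as asked, in the order asked, and still so for the second after the job is handed in, while the arm keeps its last pose, push and grip.
It also fails if it takes over 58 s, if anything falls off the work surface, if the arm or the gripper's body presses on something with over 40 N, if the wrist force passes 120 N, or if a joint passes its speed limit or range.

### The arm

A 6-joint arm with a two-finger parallel gripper is mounted at the origin on the work surface. World frame = base frame: x ahead of the robot, y to its left, z up, the work surface at z = 0. Lengths are in m, angles in rad, forces in N, time in s.
With the tool pointing down it reaches from about 0.325 to 0.85 m from the base axis. Payload 15.5 kg.
Tool frame: the origin (TCP) lies at the very end of the fingers, on their centre line; the grasp point (between the pads) lies 19 mm behind it; z points along the fingers, y is the line along which they close (so a half turn about z gives the same grasp; the last joint's range is limited). The gripper opens to 91 mm and grips with 3 to 60 N. Pads are 32 mm wide; open, the fingers measure 118 mm over their backs; the gripper's body (76 mm by 178 mm) begins 60 mm behind the grasp point.
Start: joints at [1.062, 0.494, 1.345, -0, 1.302, -0.096], TCP at [0.251, 0.573, 0.214] pointing down, gripper open.
Joint ranges: [-2.91, 2.91], [-0.82, 2.16], [0.22, 2.67], [-1.22, 4.37], [0.12, 2.79], [-3.08, 3.08]. Speed limits (rad/s): [1.89, 1.89, 2.57, 3.01, 3.01, 3.01].

### API

Orientations are given as a unit quaternion [x, y, z, w].
In Python, from plant import status, vision, bot gives the robot as it stands.
- The arm moves only by the tool carry_out, never from a script. Its argument "deltas" is a list of rows, each a list of 3 entries, a list of its own where there are three numbers: the closure, from -1 (fully open) to 1 (shut), then the shift along the tool's x, y, z in mm, then the turn about the tool's z in degrees. A call has 1 to 20 rows; each row shifts and turns the commanded pose from where the row before left it, along the tool's axes as they then stand; what a row does not reach is not made up. A row lasts 1/10 s, in which the tool goes at most 50 mm and 8.59 degrees, less where a joint would pass 70% of its speed; a pose out of reach is approached as far as the arm can. A call is refused whole if a number of a shift passes 50 or a number of a turn 8.59, either way. A call with a gripper value outside its range is refused whole. The fingers move at their own pace and stop on an object; "squeeze" is the grip in N (left out, the last holds). Time passes only in rows, so rows that do not move let the fingers close. It gives the time, the measured TCP pose, the force, the opening and the grip force at its end, in the units of the state.
- status.state(): the state, without advancing time (a new reading comes with each control period).
- vision.grab_frame(name): name is "scene" or "side" or "wrist"; returns the picture (420x560x3 uint8, red, green, blue); there is no depth.
- vision.camera_params(name): a dict with "fx", "fy", "cx", "cy" (pixels), "extrinsics" (4x4, takes a point from world to camera coordinates). Camera axes: x right, y down, z forward; pixel columns grow to the right and rows downward; lengths in m; the calibration is good to about 2 mm. A picture is of the moment at which its call begins: read the wrist's pose just before it. camera_params takes no time and is no camera call; for the wrist camera it gives the pose at the moment of the call.
- bot.finish_job(): hands the job in; it is judged then, once.
The state is a dict: "time": time; "qpos": joint angles; "qvel": joint speeds; "joint_efforts": joint torques, N m; "tool_pos": TCP position; "eef_rot": TCP orientation; "contact_force": force on the tool from outside, world axes, zero at the start; "moment": the same for the moment, N m; "width": opening from 0.0 (shut) to 1.0 (fully open); "grip_force": force on a finger pad.
Only numpy, scipy, OpenCV 4.12 (cv2) and the standard library are available. Lean on these libraries where they do the work, as an engineer would, in place of code of your own. Each camera call takes 0.05 s, during which the arm holds its last target. There are 200 camera calls.

## Working session

There is one attempt and no reset: what is moved stays moved. The work goes in short steps, Python scripts to look and compute and a tool call to move; the robot and the scene stay as the last step left them, time stands still between calls to the robot, and variables do not carry over. Pictures are saved under pics/ and viewed, at most 10 in all, crops included, and the job is handed in when it is done.

Besides the shell and the picture viewer there is one more tool, called after "Emit:" by a JSON object that holds its "fn" and its "kwargs", one argument or row to a line. carry_out: Moves the arm, as the interface text tells. Its arguments: {"type":"object","properties":{"deltas":{"type":"array"},"squeeze":{"type":"number"}},"required":["deltas"]}

```bash
mkdir -p pics; ls
python3 - <<'E'
from plant import status, vision, bot
import cv2,json,numpy as np
s=status.state();print(s)
for n in ("scene","side","wrist"):
    p=vision.camera_params(n);im=vision.grab_frame(n)
    cv2.imwrite(f"pics/{n}0.png",im[:,:,::-1])
    E=np.array(p["extrinsics"]);print(n,p["fx"],p["fy"],p["cx"],p["cy"],E.round(4).tolist(), (-E[:3,:3].T@E[:3,3]).round(3))
E
```

```text
pics
{'time': 0.0, 'qpos': array([ 1.06253290e+00,  4.94199917e-01,  1.34613164e+00, -2.21112315e-05,
        1.30250613e+00, -9.54792601e-02]), 'qvel': array([ 0.00136049, -0.00126832, -0.0010612 , -0.00115319,  0.00056971,
       -0.00269501]), 'joint_efforts': array([-5.00976836e-03, -8.78806829e+01, -3.81852436e+01,  7.01825763e-02,
        5.31779614e-02, -1.55811408e-04]), 'tool_pos': array([0.2505297 , 0.57217037, 0.21332769]), 'eef_rot': array([ 2.04926982e-01,  9.78777066e-01, -5.97538368e-04, -1.74903133e-04]), 'contact_force': array([-0.448799  ,  0.12185463,  0.46130257]), 'moment': array([-0.00145462, -0.01430974,  0.02063111]), 'grip_force': 0.0, 'width': 1.0002584223911855}
scene 468.7053832644432 468.7053832644432 276.2804568795913 209.9296423409339 [[0.8536, 0.5208, -0.0112, -0.5221], [0.3464, -0.5835, -0.7345, -0.1231], [-0.3891, 0.6231, -0.6785, 1.6258], [0.0, 0.0, 0.0, 1.0]] [ 1.121 -0.813  1.007]
side 427.37787606017116 427.37787606017116 277.49413310356636 207.23325401570781 [[0.984, -0.1777, 0.0098, -0.6131], [-0.1007, -0.6011, -0.7928, 0.1449], [0.1468, 0.7791, -0.6094, 1.1805], [0.0, 0.0, 0.0, 1.0]] [ 0.445 -0.942  0.84 ]
wrist 296.2046280158991 296.2046280158991 280.7618239133518 211.05462472693318 [[0.4019, 0.9157, 0.0002, -0.6252], [0.8778, -0.3853, 0.2847, -0.0314], [0.2607, -0.1143, -0.9586, 0.391], [0.0, 0.0, 0.0, 1.0]] [0.177 0.605 0.384]
```

View pics/scene0.png

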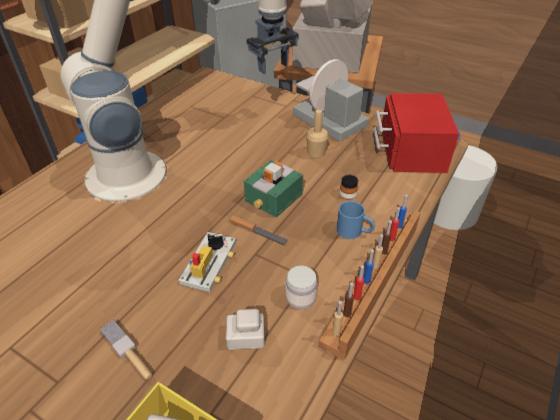

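View pics/side0.png

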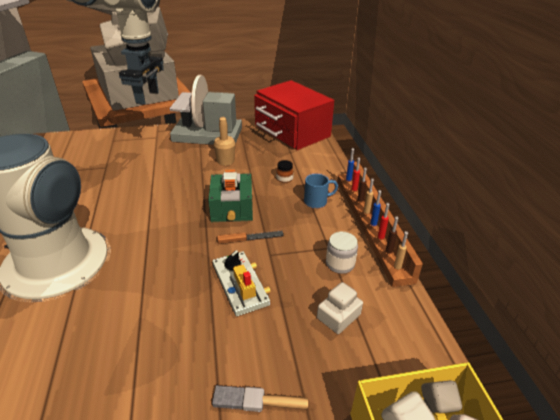

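Run:
```python
import cv2,numpy as np
s=cv2.imread("pics/scene0.png");d=cv2.imread("pics/side0.png")
def c(im,x,y):
    o=cv2.resize(im[y:y+66,x:x+88],(400,300),interpolation=cv2.INTER_CUBIC)
    for k in range(0,88,10): cv2.line(o,(int(k*400/88),0),(int(k*400/88),6),(255,0,255),1)
    for k in range(0,66,10): cv2.line(o,(0,int(k*300/66)),(6,int(k*300/66)),(255,0,255),1)
    return o
cv2.imwrite("pics/m0.png",np.vstack([np.hstack([c(s,165,227),c(d,200,248)]),np.hstack([c(s,232,152),c(d,188,164)])]))
```

```text
(no output)
```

View pics/m0.png

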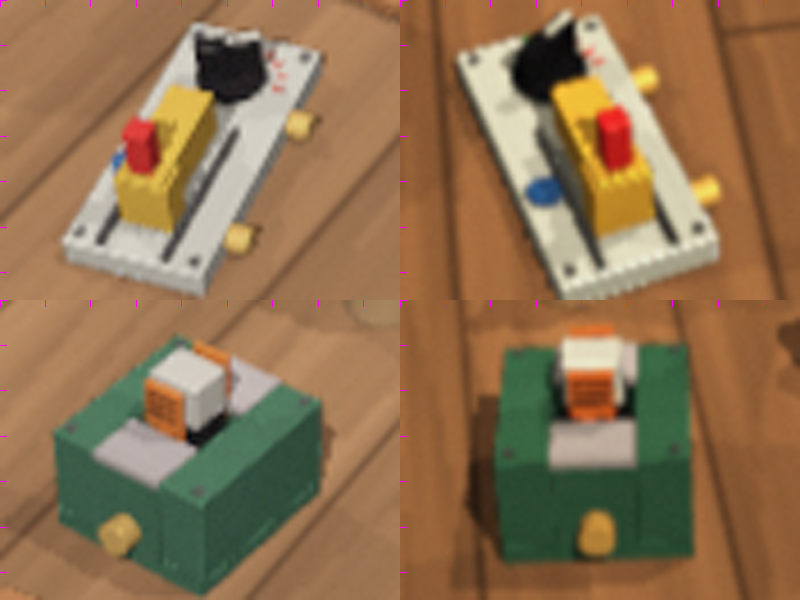

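```bash
cat > h.py <<'E'
import numpy as np
from plant import status, vision, bot
from scipy.optimize import least_squares
CAM={n:vision.camera_params(n) for n in("scene","side")}
def proj(c,P):
    E=np.array(c["extrinsics"]);q=np.atleast_2d(P)@E[:3,:3].T+E[:3,3]
    return np.c_[c["fx"]*q[:,0]/q[:,2]+c["cx"],c["fy"]*q[:,1]/q[:,2]+c["cy"]]
def onplane(c,uv,z):
    E=np.array(c["extrinsics"]);R=E[:3,:3];o=-R.T@E[:3,3]
    d=R.T@np.array([(uv[0]-c["cx"])/c["fx"],(uv[1]-c["cy"])/c["fy"],1]);return o+d*(z-o[2])/d[2]
def W(p,L):
    L=np.atleast_2d(L);c,s=np.cos(p[2]),np.sin(p[2])
    return np.c_[p[0]+c*L[:,0]-s*L[:,1],p[1]+s*L[:,0]+c*L[:,1],L[:,2]]
def fit(obs,p0):
    """obs: list of (cam, local Nx3, uv Nx2)"""
    f=lambda p:np.concatenate([(proj(c,W(p,L))-uv).ravel() for c,L,uv in obs])
    r=least_squares(f,p0);return r.x,r.fun.reshape(-1,2)
E
python3 - <<'E'
from h import *
def px(o,a): return np.array(o)+np.array(a)/[400/88,300/66]
def rect(x,y,z): return np.array([[-x,y,z],[x,y,z],[x,-y,z],[-x,-y,z]])/2*[1,1,2]
S,D=CAM["scene"],CAM["side"]
R=rect(.09,.19,.02);H=rect(.13,.14,.085)
rs=px((165,227),[(195,22),(323,50),(205,277),(65,243)]);rd=px((200,248),[(58,57),(200,15),(318,240),(162,290)])
hs=px((232,152),[(178,37),(322,103),(203,197),(57,135)]);hd=px((188,164),[(103,47),(290,47),(292,155),(97,158)])
for n,L,a,b in(("reg",R,rs,rd),("hou",H,hs,hd)):
    for o in([(S,L,a)],[(D,L,b)],[(S,L,a),(D,L,b)]):
        p,r=fit(o,[.5,.1,.2]);print(n,p.round(4),np.abs(r).max().round(2))
    print(r.round(1).tolist())
    if n=="reg":pr=p
for c,uv in((S,px((165,227),(143,127))),(D,px((200,248),(215,118)))):
    q=onplane(c,uv,.098)[:2]-pr[:2];cc,ss=np.cos(pr[2]),np.sin(pr[2]);print("post local",cc*q[0]+ss*q[1],-ss*q[0]+cc*q[1])
# knob bar top end corner points, z=.056
for c,uv in((S,px((165,227),(263,40))),(S,px((165,227),(197,38))),(D,px((200,248),(175,20))),(D,px((200,248),(120,60)))):
    q=onplane(c,uv,.056)[:2]-pr[:2];print("knob",cc*q[0]+ss*q[1],-ss*q[0]+cc*q[1]-.055)
print(W(pr,[0,.055,.045]))
E
```

```text
reg [ 0.4968 -0.1731  0.2439] 0.23
reg [ 0.4926 -0.1776  0.2287] 0.37
reg [ 0.4945 -0.1747  0.2352] 1.33
[[-0.8, -0.0], [-0.7, 0.4], [-1.3, 0.2], [-1.3, -0.4], [0.3, -1.1], [0.3, -0.8], [1.1, -1.3], [0.7, -0.7]]
hou [ 0.5074  0.158  -0.0996] 2.0
hou [ 0.5042  0.1551 -0.1119] 1.49
hou [ 0.5057  0.1575 -0.1059] 2.0
[[-0.5, -1.0], [0.3, -0.8], [-0.5, 1.9], [-1.5, -0.9], [0.9, -0.7], [0.1, -2.0], [0.9, -0.2], [-0.1, 0.7]]
post local 0.003190282641701977 -0.0586963442013563
post local -0.00219219449407637 -0.06228432544856961
knob 0.022616510870367677 0.007334702060288793
knob -0.017370776755060748 -0.0032982313482646033
knob 0.016438259608853593 0.0027675441840410084
knob -0.023265732547858103 -0.015915922113338705
[[ 0.48163494 -0.12122421  0.045     ]]
```

Emit:
{"fn": "carry_out", "kwargs": {
  "deltas": [
    [-1,[0,0,0],8.5],
    [-1,[0,0,0],8.5],
    [-1,[0,0,0],8.5],
    [-1,[0,0,0],8.5],
    [-1,[0,0,0],8.5],
    [-1,[0,0,0],8.5],
    [-1,[0,0,0],8.5],
    [-1,[0,0,0],8.5],
    [-1,[0,0,0],8.5],
    [-1,[0,0,0],8.5],
    [-1,[0,0,0],8.5],
    [-1,[0,0,0],8.5],
    [-1,[0,0,0],8.5],
    [-1,[0,0,0],8.5]
  ]
}}

```text
time: 1.55
tool_pos: [0.2506, 0.5724, 0.2136]
eef_rot: [0.948, 0.317, -0.0, 0.0]
contact_force: [-0.6, -0.0, 0.7]
width: 1.0
grip_force: 0.0
```

Emit:
{"fn": "carry_out", "kwargs": {
  "deltas": [
    [-1,[-8,23,0],0],
    [-1,[-16,46,0],0],
    [-1,[-16,46,0],0],
    [-1,[-16,46,0],0],
    [-1,[-16,46,0],0],
    [-1,[-16,46,0],0],
    [-1,[-16,46,0],0],
    [-1,[-16,46,0],0],
    [-1,[-16,46,0],0],
    [-1,[-16,46,0],0],
    [-1,[-16,46,0],0],
    [-1,[-16,46,0],0],
    [-1,[-16,46,0],0],
    [-1,[-16,46,0],0],
    [-1,[-16,46,0],0],
    [-1,[-8,23,0],0],
    [-1,[0,0,0],0],
    [-1,[0,0,0],0]
  ]
}}

```text
time: 3.35
tool_pos: [0.4782, -0.1217, 0.2136]
eef_rot: [0.948, 0.32, -0.0, -0.0]
contact_force: [0.4, 0.3, 0.4]
width: 0.998
grip_force: 0.0
```

Run:
```python
from h import *
import cv2
s=status.state();print(s["tool_pos"],s["eef_rot"],s["qpos"].round(3))
c=vision.camera_params("wrist");im=vision.grab_frame("wrist")
np.save("wc1.npy",c,allow_pickle=True)
cv2.imwrite("pics/w1.png",im[:,:,::-1])
p=[.4945,-.1747,.2352]
print(proj(c,W(p,[[-.045,.095,.02],[.045,.095,.02],[.045,-.095,.02],[-.045,-.095,.02],[0,.055,.056],[0,-.06,.098]])).round(0).tolist())
```

```text
[ 0.47820902 -0.1217496   0.21361102] [ 9.47551481e-01  3.19602879e-01 -2.79828443e-04 -3.36558889e-04] [-0.37   0.31   1.661  0.     1.171  0.55 ]
[[240.0, 208.0], [267.0, 142.0], [405.0, 203.0], [371.0, 262.0], [283.0, 195.0], [384.0, 248.0]]
```

View pics/w1.png

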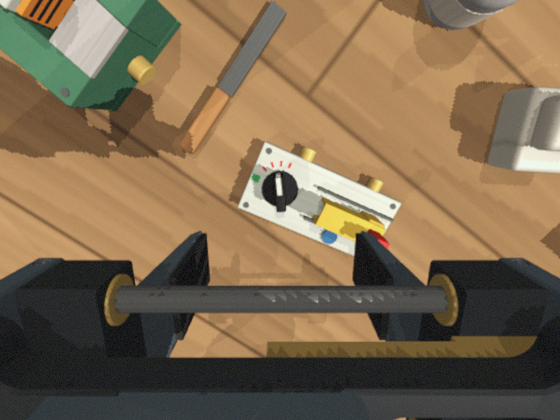

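Run:
```python
import cv2
im=cv2.imread("pics/w1.png")[135:265,230:410]
o=cv2.resize(im,None,fx=4.4,fy=4.4,interpolation=cv2.INTER_CUBIC)
for k in range(0,180,10): cv2.line(o,(int(k*4.4),0),(int(k*4.4),8 if k%50 else 16),(255,0,255),1)
for k in range(0,130,10): cv2.line(o,(0,int(k*4.4)),(8 if k%50 else 16,int(k*4.4)),(255,0,255),1)
cv2.imwrite("pics/w1c.png",o)
```

```text
(no output)
```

View pics/w1c.png

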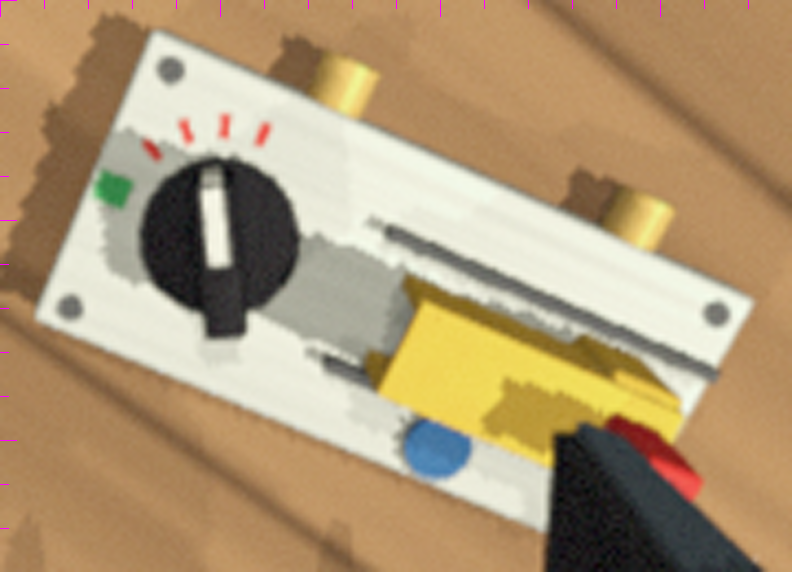

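```bash
cat >> h.py <<'E'
def loc(p,q):
    d=np.array(q)[:2]-p[:2];c,s=np.cos(p[2]),np.sin(p[2]);return np.array([c*d[0]+s*d[1],-s*d[0]+c*d[1]])
E
python3 - <<'E'
from h import *
c=np.load("wc1.npy",allow_pickle=True).item()
px=lambda a:np.array([230,135])+np.array(a)/4.4
L=np.array([[.045,.095,.02],[-.045,.095,.02],[.045,-.095,.02],[0,.088,.02]])
p,r=fit([(c,L,px([(155,30),(36,318),(753,300),(114,188)]))],[.4945,-.1747,.2352]);print(p.round(4),r.round(2).tolist())
for n,a,z in(("disc",(220,236),.028),("ptr",(210,167),.056),("tail",(226,333),.056),("wht0",(211,185),.056),("wht1",(218,267),.056),("front1",(425,300),.064),("front2",(377,390),.064),("rear",(680,412),.064)):
    w=onplane(c,px(a),z);print(n,w.round(4),loc(p,w).round(4))
a=onplane(c,px((210,167)),.056)-onplane(c,px((226,333)),.056);print("bar world yaw",np.degrees(np.arctan2(a[1],a[0])))
print("knob",W(p,[0,.055,0]))
E
```

```text
[ 0.4927 -0.1723  0.2327] [[-0.34, -0.4], [-0.89, 0.24], [1.27, 0.34], [-0.03, 0.06]]
disc [ 0.4809 -0.1178  0.028 ] [0.0011 0.0558]
ptr [ 0.4984 -0.1015  0.056 ] [0.0219 0.0676]
tail [ 0.466  -0.1312  0.056 ] [-0.0164  0.0462]
wht0 [ 0.4949 -0.1045  0.056 ] [0.0178 0.0655]
wht1 [ 0.4789 -0.1188  0.056 ] [-0.001   0.0553]
front1 [ 0.5054 -0.1647  0.064 ] [0.0142 0.0045]
front2 [ 0.4793 -0.1702  0.064 ] [-0.0125  0.0051]
rear [ 0.5224 -0.2369  0.064 ] [ 0.014  -0.0697]
bar world yaw 42.553353546475556
knob [[ 0.47999644 -0.11882265  0.        ]]
```

Emit:
{"fn": "carry_out", "kwargs": {
  "deltas": [
    [0.1,[0,0,0],-5.2],
    [0.1,[3.5,-0.7,15],0],
    [0.1,[0,0,30],0],
    [0.1,[0,0,30],0],
    [0.1,[0,0,30],0],
    [0.1,[0,0,25],0],
    [0.1,[0,0,20],0],
    [0.1,[0,0,15],0],
    [0.1,[0,0,10],0],
    [0.1,[0,0,6.5],0],
    [0.1,[0,0,0],0],
    [0.1,[0,0,0],0]
  ],
  "squeeze": 15
}}

```text
time: 4.6
tool_pos: [0.4809, -0.1186, 0.0329]
eef_rot: [0.932, 0.363, 0.0, 0.0]
contact_force: [-0.1, -0.0, 0.3]
width: 0.446
grip_force: 0.0
```

Emit:
{"fn": "carry_out", "kwargs": {
  "deltas": [
    [0.5,[0,0,0],0],
    [0.9,[0,0,0],0],
    [0.9,[0,0,0],0],
    [0.9,[0,0,0],0],
    [0.9,[0,0,0],0]
  ]
}}

```text
time: 5.1
tool_pos: [0.48, -0.1182, 0.0326]
eef_rot: [0.932, 0.363, -0.0, -0.001]
contact_force: [-1.6, 6.6, 7.9]
width: 0.131
grip_force: 15.0
```

Emit:
{"fn": "carry_out", "kwargs": {
  "deltas": [
    [0.9,[0,0,0],-7.6],
    [0.9,[0,0,0],-7.6],
    [0.9,[0,0,0],-7.6],
    [0.9,[0,0,0],-7.6],
    [0.9,[0,0,0],-7.6],
    [0.9,[0,0,0],-7.6],
    [0.9,[0,0,0],-7.6],
    [0.9,[0,0,0],-7.7],
    [0.9,[0,0,0],0],
    [0.9,[0,0,0],0]
  ]
}}

```text
time: 6.1
tool_pos: [0.4792, -0.1179, 0.0325]
eef_rot: [0.619, 0.785, -0.0, -0.001]
contact_force: [-5.7, 5.8, 12.2]
width: 0.133
grip_force: 15.0
```

Run:
```python
from h import *
s=status.state();q=s["eef_rot"];print(s["tool_pos"],s["contact_force"],s["width"],np.degrees(2*np.arctan2(q[1],q[0])))
```

```text
[ 0.47921009 -0.11789499  0.03253783] [-5.71980934  5.83627391 12.21806176] 0.13287418866185255 103.4668896477597
```

Emit:
{"fn": "carry_out", "kwargs": {
  "deltas": [
    [0.1,[0,0,0],0],
    [0.1,[0,0,0],0],
    [0.1,[0,0,-5],0],
    [0.1,[0,0,-20],0],
    [0.1,[0,0,-35],0],
    [0.1,[0,0,-40],0],
    [0.1,[-30,0,-20],0],
    [0.1,[-30,0,0],0],
    [0.1,[-30,0,0],0],
    [0.1,[-20,0,0],0],
    [0.1,[-7,0.7,0],0],
    [0.1,[0,0,0],0],
    [0.1,[0,0,0],0]
  ]
}}

```text
time: 7.4
tool_pos: [0.5081, -0.2314, 0.1522]
eef_rot: [0.619, 0.785, 0.0, -0.001]
contact_force: [-0.2, 0.4, 0.2]
width: 0.447
grip_force: 0.0
```

Run:
```python
from h import *
import cv2
s=status.state();print(s["tool_pos"],s["contact_force"])
c=vision.camera_params("wrist");im=vision.grab_frame("wrist")
np.save("wc2.npy",c,allow_pickle=True)
p=[.4927,-.1723,.2327]
uv=proj(c,W(p,[[-.045,.095,.02],[.045,.095,.02],[.045,-.095,.02],[-.045,-.095,.02],[0,.055,.056],[0,-.061,.098]]));print(uv.round(0).tolist())
cv2.imwrite("pics/w2.png",cv2.resize(im[:,:,::-1],None,fx=1.42,fy=1.42,interpolation=cv2.INTER_CUBIC))
```

```text
[ 0.5081122  -0.23137488  0.15217813] [-0.16991738  0.40127363  0.1599204 ]
[[230.0, 37.0], [329.0, 38.0], [320.0, 234.0], [238.0, 234.0], [279.0, 80.0], [279.0, 228.0]]
```

View pics/w2.png

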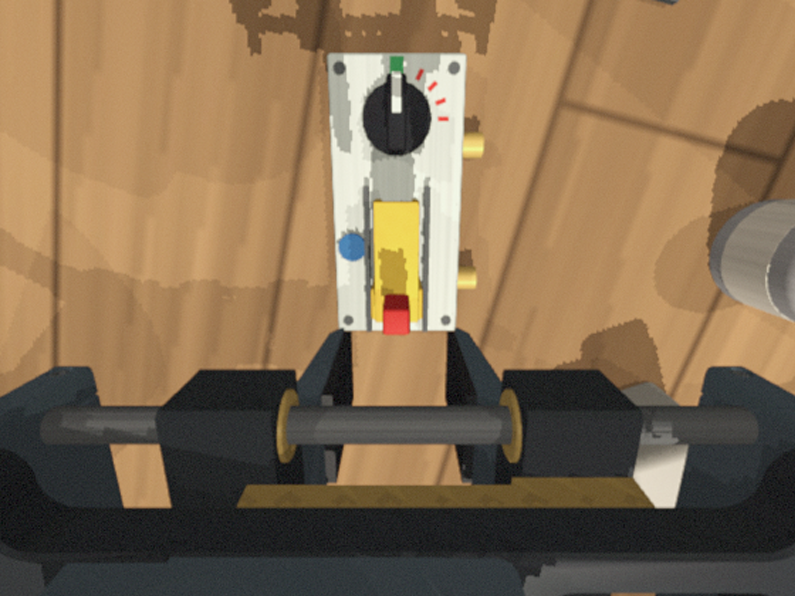

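Emit:
{"fn": "carry_out", "kwargs": {
  "deltas": [
    [0.1,[2,-1,20],0],
    [0.1,[0,0,30],0],
    [0.1,[0,0,20],0],
    [0.1,[0,0,10],0],
    [0.1,[0,0,4],0],
    [0.1,[0,0,0],0],
    [0.5,[0,0,0],0],
    [0.9,[0,0,0],0],
    [0.9,[0,0,0],0],
    [0.9,[0,0,0],0],
    [0.9,[0,0,0],0]
  ],
  "squeeze": 20
}}

```text
time: 8.55
tool_pos: [0.5064, -0.2308, 0.0689]
eef_rot: [0.619, 0.785, -0.0, -0.0]
contact_force: [-7.1, -1.3, 10.3]
width: 0.177
grip_force: 20.0
```

Emit:
{"fn": "carry_out", "kwargs": {
  "deltas": [
    [0.9,[3,0,0],0],
    [0.9,[8,0,0],0],
    [0.9,[10,0,0],0],
    [0.9,[10,0,0],0],
    [0.9,[10,0,0],0],
    [0.9,[10,0,0],0],
    [0.9,[8,0,0],0],
    [0.9,[4,0,0],0],
    [0.9,[2,0,0],0],
    [0.9,[1,0,0],0],
    [0.9,[0,0,0],0]
  ]
}}

```text
time: 9.65
tool_pos: [0.491, -0.1665, 0.0689]
eef_rot: [0.619, 0.785, -0.0, -0.0]
contact_force: [-6.6, -1.6, 11.1]
width: 0.172
grip_force: 20.0
```

Emit:
{"fn": "carry_out", "kwargs": {
  "deltas": [
    [0.9,[2,0,0],0],
    [0.9,[2,0,0],0],
    [0.9,[1,0,0],0],
    [0.9,[0,0,0],0]
  ]
}}

```text
time: 10.05
tool_pos: [0.4899, -0.1617, 0.0689]
eef_rot: [0.619, 0.785, -0.0, -0.0]
contact_force: [-6.9, -2.7, 10.5]
width: 0.173
grip_force: 20.0
```

Emit:
{"fn": "carry_out", "kwargs": {
  "deltas": [
    [0.9,[1,0,0],0],
    [0.9,[1,0,0],0],
    [0.9,[1,0,0],0],
    [0.9,[0,0,0],0]
  ]
}}

```text
time: 10.45
tool_pos: [0.4892, -0.1589, 0.0689]
eef_rot: [0.619, 0.785, -0.0, -0.0]
contact_force: [-6.9, -3.5, 11.1]
width: 0.173
grip_force: 20.0
```

Emit:
{"fn": "carry_out", "kwargs": {
  "deltas": [
    [0.9,[1,0,0],0],
    [0.9,[1,0,0],0],
    [0.9,[1,0,0],0],
    [0.9,[0,0,0],0]
  ]
}}

```text
time: 10.85
tool_pos: [0.4888, -0.1571, 0.0689]
eef_rot: [0.619, 0.785, -0.001, 0.001]
contact_force: [-8.4, -14.7, 6.5]
width: 0.171
grip_force: 20.0
```

Emit:
{"fn": "carry_out", "kwargs": {
  "deltas": [
    [0.9,[1,0,0],0],
    [0.9,[0,0,0],0]
  ]
}}

```text
time: 11.05
tool_pos: [0.4888, -0.1569, 0.069]
eef_rot: [0.619, 0.785, -0.001, 0.001]
contact_force: [-9.2, -21.5, 3.3]
width: 0.17
grip_force: 20.0
```

Emit:
{"fn": "carry_out", "kwargs": {
  "deltas": [
    [0.1,[0,0,0],0],
    [0.1,[0,0,0],0],
    [0.1,[0,0,-10],0],
    [0.1,[0,0,-25],0],
    [0,[0,0,-30],-7.8],
    [-0.5,[0,0,-35],-7.9],
    [-1,[0,0,-30],-7.9],
    [-1,[0,0,-20],-7.9],
    [-1,[0,0,-10],-7.9],
    [-1,[0,0,0],-7.8],
    [-1,[0,0,0],-7.8],
    [-1,[0,0,0],-7.8],
    [-1,[0,0,0],-7.8],
    [-1,[0,0,0],0]
  ]
}}

```text
time: 12.45
tool_pos: [0.4889, -0.1546, 0.2291]
eef_rot: [0.05, 0.999, -0.0, 0.0]
contact_force: [-0.1, -0.3, -0.2]
width: 0.996
grip_force: 0.0
```

Emit:
{"fn": "carry_out", "kwargs": {
  "deltas": [
    [-1,[1,20,0],0],
    [-1,[2,40,0],0],
    [-1,[2,40,0],0],
    [-1,[2,40,0],0],
    [-1,[2,40,0],0],
    [-1,[2,40,0],0],
    [-1,[2,40,0],0],
    [-1,[2,30,0],0],
    [-1,[1,15,0],0],
    [-1,[0,9,0],0],
    [-1,[0,0,0],0],
    [-1,[0,0,0],0]
  ]
}}

```text
time: 13.65
tool_pos: [0.5056, 0.1583, 0.2285]
eef_rot: [0.053, 0.999, -0.0, -0.0]
contact_force: [-0.1, -0.2, 0.8]
width: 1.0
grip_force: 0.0
```

Run:
```python
from h import *
import cv2
s=status.state();q=s["eef_rot"];print(s["tool_pos"],np.degrees(2*np.arctan2(q[1],q[0])))
c=vision.camera_params("wrist");im=vision.grab_frame("wrist")[:,:,::-1]
np.save("wc3.npy",c,allow_pickle=True)
a=vision.grab_frame("scene")[:,:,::-1];b=vision.grab_frame("side")[:,:,::-1]
H=np.array([[-.065,.07,.085],[.065,.07,.085],[.065,-.07,.085],[-.065,-.07,.085],[0,0,.125]])
uv=proj(c,W([.5057,.1575,-.1059],H));print(uv.round(0).tolist())
cv2.imwrite("pics/w3.png",im)
x0,y0=max(int(uv[4,0])-90,0),max(int(uv[4,1])-95,0);print(x0,y0)
f=lambda m,w,h:cv2.resize(m,(w,h),interpolation=cv2.INTER_CUBIC)
o=np.vstack([np.hstack([f(a[227:293,165:253],300,225),f(b[248:314,200:288],300,225)])])
w=f(im[y0:y0+150,x0:x0+200],500,375)
for k in range(0,500,25): cv2.line(w,(k,0),(k,6),(255,0,255),1);cv2.line(w,(0,k),(6,k),(255,0,255),1)
cv2.imwrite("pics/m3.png",np.vstack([o,np.hstack([w,np.zeros((375,100,3),np.uint8)])]))
```

```text
[0.50562975 0.15827004 0.22846   ] 173.96959422085163
[[347.0, 139.0], [340.0, 254.0], [219.0, 255.0], [212.0, 139.0], [279.0, 210.0]]
189 115
```

View pics/m3.png

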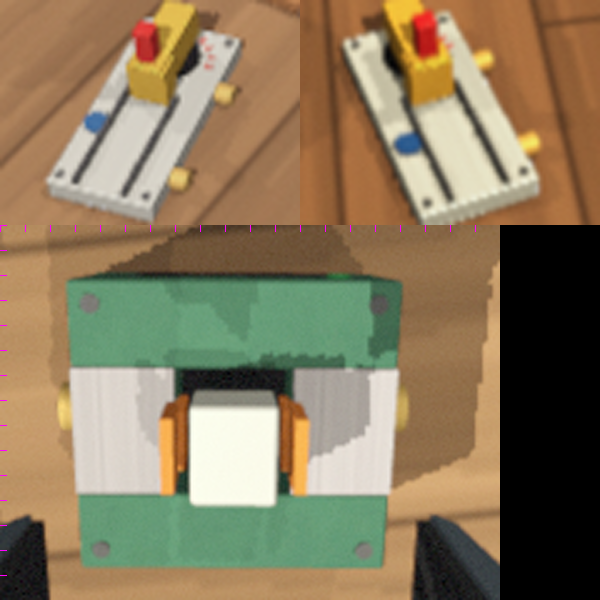

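Run:
```python
from h import *
c=np.load("wc3.npy",allow_pickle=True).item()
px=lambda a:np.array([189,115])+(np.array(a)-[0,225])/2.5
H=np.array([[-.065,.07,.085],[.065,.07,.085],[.065,-.07,.085],[-.065,-.07,.085]])
p,r=fit([(c,H,px([(402,283),(383,567),(80,567),(68,282)]))],[.5057,.1575,-.1059]);print(p.round(4),r.round(2).tolist())
K=np.array([[-.02,.017,.125],[.02,.017,.125],[.02,-.017,.125],[-.02,-.017,.125]])
k,r=fit([(c,K,px([(279,404),(277,505),(189,505),(188,404)]))],p);print(k.round(4),r.round(2).tolist())
for a in((160,417),(308,417),(161,495),(308,495)):print(loc(p,onplane(c,px(a),.125)).round(4))
s=status.state();q=s["eef_rot"];t=s["tool_pos"];y=2*np.arctan2(q[1],q[0]);X=np.array([np.cos(y),np.sin(y)]);Y=np.array([np.sin(y),-np.cos(y)])
d=k[:2]-t[:2];print("shift mm",X@d*1e3,Y@d*1e3,"z",t[2],"turn to",np.degrees(y-(p[2]+np.pi)),np.degrees(y-(k[2]+np.pi)))
```

```text
[ 0.5042  0.1608 -0.1119] [[0.96, -0.7], [0.31, 1.56], [0.24, 0.93], [-1.45, -1.12]]
[ 0.5028  0.1607 -0.108 ] [[-0.18, 0.19], [-0.23, -0.15], [0.29, -0.21], [0.12, 0.12]]
[-0.0163 -0.0281]
[-0.0166  0.0279]
[ 0.0149 -0.0284]
[0.0145 0.0291]
shift mm 3.064917236178534 2.1617443622262487 z 0.2284714227597186 turn to 0.368381534916106 0.1458164418380369
```

Run:
```python
from h import *
print(onplane(CAM["scene"],(317,150),.0),onplane(CAM["side"],(225,160),.0))
```

```text
[0.50324351 0.46453404 0.        ] [0.50411663 0.45197583 0.        ]
```

Emit:
{"fn": "carry_out", "kwargs": {
  "deltas": [
    [-1,[1.5,1,0],0.2],
    [-1,[1.5,1.2,15],0],
    [-1,[0,0,25],0],
    [-1,[0,0,25],0],
    [-1,[0,0,10],0],
    [-1,[0,0,0],0]
  ],
  "squeeze": 30
}}

```text
time: 14.4
tool_pos: [0.5022, 0.1613, 0.1525]
eef_rot: [0.054, 0.999, -0.0, -0.001]
contact_force: [0.3, -0.1, -0.1]
width: 0.999
grip_force: 0.0
```

Emit:
{"fn": "carry_out", "kwargs": {
  "deltas": [
    [-1,[0,0,15],0],
    [-1,[0,0,20],0],
    [-1,[0,0,13],0],
    [-1,[0,0,7],0],
    [-1,[0,0,3.5],0],
    [-1,[0,0,0],0],
    [-1,[0,0,0],0]
  ]
}}

```text
time: 15.1
tool_pos: [0.5033, 0.1618, 0.0956]
eef_rot: [0.054, 0.999, 0.0, 0.0]
contact_force: [0.0, -0.0, -0.1]
width: 1.0
grip_force: 0.0
```

Emit:
{"fn": "carry_out", "kwargs": {
  "deltas": [
    [-0.3,[0,0,0],0],
    [0.3,[0,0,0],0],
    [0.3,[0,0,0],0],
    [0.3,[0,0,0],0],
    [0.3,[0,0,0],0],
    [0.3,[0,0,0],0]
  ],
  "squeeze": 30
}}

```text
time: 15.7
tool_pos: [0.5029, 0.1616, 0.095]
eef_rot: [0.054, 0.999, -0.0, 0.0]
contact_force: [-0.8, -7.8, 13.3]
width: 0.509
grip_force: 13.9
```

Emit:
{"fn": "carry_out", "kwargs": {
  "deltas": [
    [0.3,[0,-0.5,0],0],
    [0.3,[0,-0.5,0],0],
    [0.3,[0,0,0],0],
    [0.3,[0,0,0],0]
  ]
}}

```text
time: 16.1
tool_pos: [0.5028, 0.1608, 0.0951]
eef_rot: [0.054, 0.999, 0.0, 0.0]
contact_force: [-1.3, 0.6, 5.5]
width: 0.486
grip_force: 29.9
```

Emit:
{"fn": "carry_out", "kwargs": {
  "deltas": [
    [0.3,[0,0,0],0],
    [0.3,[0,0,0],0],
    [0.3,[0,0,-2],0],
    [0.3,[0,0,-4],0],
    [0.3,[0,0,-6],0],
    [0.3,[0,0,-6],0],
    [0.3,[0,0,0],0]
  ],
  "squeeze": 22
}}

```text
time: 16.8
tool_pos: [0.5032, 0.1608, 0.1139]
eef_rot: [0.054, 0.999, 0.0, 0.001]
contact_force: [-0.0, -0.6, -3.4]
width: 0.496
grip_force: 21.9
```

Emit:
{"fn": "carry_out", "kwargs": {
  "deltas": [
    [0.3,[0,0,-8],0],
    [0.3,[0,0,-10],0],
    [0.3,[0,0,-12],0],
    [0.3,[0,0,-14],0],
    [0.3,[0,0,-14],0],
    [0.3,[0,0,-14],0],
    [0.3,[0,0,-12],0],
    [0.3,[0,0,-10],0],
    [0.3,[0,0,-6],0],
    [0.3,[0,0,-4],0],
    [0.3,[0,0,0],0],
    [0.3,[0,0,0],0],
    [0.3,[0,0,0],0],
    [0.3,[0,0,0],0]
  ]
}}

```text
time: 18.2
tool_pos: [0.5026, 0.1606, 0.2165]
eef_rot: [0.054, 0.999, -0.0, -0.0]
contact_force: [-0.4, -0.2, -2.7]
width: 0.492
grip_force: 21.9
```

Run:
```python
from h import *
import cv2
s=status.state();print(s["tool_pos"],s["contact_force"],s["width"],abs(s["qvel"]).max())
a=vision.grab_frame("scene")[:,:,::-1];b=vision.grab_frame("side")[:,:,::-1]
f=lambda m:cv2.resize(m,(400,540),interpolation=cv2.INTER_CUBIC)
print([proj(CAM[n],[[.503,.161,.135],[.503,.161,.248]]).round(0).tolist() for n in("scene","side")])
cv2.imwrite("pics/m4.png",np.hstack([f(a[90:306,165:325]),f(b[110:326,160:320])]))
```

```text
[0.50257726 0.16063545 0.216539  ] [-0.379018   -0.15204559 -2.69481609] 0.4918810344269796 0.0029623629585944426
[[[273.0, 164.0], [272.0, 133.0]], [[230.0, 171.0], [227.0, 138.0]]]
```

View pics/m4.png

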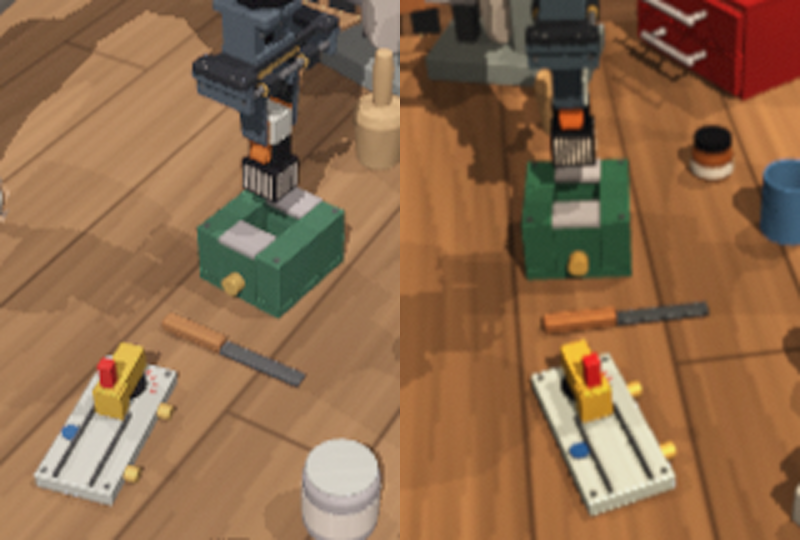

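The cassette hangs upright and clear of the housing, with its bottom about 49 mm above the top. The lock covers the knob, and the rasp and other things are undisturbed.

```bash
python3 -c "
from plant import bot
print(bot.finish_job())"
```

```text
the job is handed in; nothing more can be done
None
```

The job is handed in at about 18 s of the 58 s: the knob pointer is on the green mark, and the yellow lock is against its hard stop over the knob. The cassette is held still and upright with both catches squeezed, its bottom about 49 mm above the housing's top.

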